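# Third hand for the last leg of a cake riser

## Task

The wooden cake riser is upside down on its mat with one leg still to be fitted: take the loose leg, stand it upright on the board inside the empty corner and ease it in until it is flush against both white rails there, leaving the other things on the table alone. Press it into the corner with a steady push of about 10 newtons against each rail, so that I can drive the screws. Keep that push steady for three seconds and finish while you are still holding and pressing it; do not let go.

Things in the scene. Friction and masses are not known exactly. Their poses are not given: they have to be found in the camera images.
- leg_mid (a point): Centre of the loose leg, half-way up: a pale wooden post, 36 x 36 mm square and 100 mm tall, 60 to 130 g, standing on the table with its grey felt foot pad on top (26 mm disc, the top 3 mm of the height). x and y are square to its faces, z is up. All four sides are alike: any of them may go against either rail. Lacquered: slides easily on rails and board (friction about 0.35).
- corner (a point): The empty inside corner: where the inner faces of the long and short white rail meet the upturned face of the plywood board, 18 mm above the table. x runs along the long rail and y along the short rail, both away from the corner; z is up. The leg belongs at x 0 to 36, y 0 to 36 mm of this frame, its lower end on the board, so its centre ends near (18, 18, 50) mm.
- riser: The upside-down riser; it stays put on a teal non-slip mat (300 x 240 x 3 mm). Plywood board 280 x 220 x 15 mm; on it a frame of white rails 15 mm thick, 45 mm high (226 x 166 mm inside) and three fitted legs like the loose one, 100 mm tall, in the other inside corners. Origin on the table below its middle; x along its length, y along its width, z up. The empty corner is at -x, -y.
- long_rail: White rail on the riser's -y side, 256 x 15 x 45 mm, rigid. Origin at the middle of its lower edge, on the board; axes as the riser's. Its inner face looks along +y: pressing the leg towards the riser's -y loads it.
- short_rail: White rail on the riser's -x side, 15 x 166 x 45 mm, rigid. Origin at the middle of its lower edge, on the board; axes as the riser's. Its inner face looks along +x: pressing the leg towards the riser's -x loads it.
- leg: The loose leg again, with its origin at the centre of its lower end; axes as for its centre point.
- screwdriver: Bystander: red-handled screwdriver lying on the table, 200 mm long. Origin under its middle, x along it.
- saucer: Bystander: white saucer, 140 mm across and 15 mm high, with a few brass screws. Origin under its centre.
- palette: Bystander: round white paint palette, 200 mm across and 12 mm thick, with green paints and a pink brush. Origin under its centre.
- jar: Bystander: small green glass jar, 52 mm across and 62 mm high. Origin under its centre.
- mug: Bystander: blue mug with brushes, 76 mm across, 90 mm high, the brushes reaching to 140 mm. Origin under its centre.
- smoother: Bystander: white icing smoother, a flat plate 150 x 85 mm with a bridge handle 47 mm high. Origin under its centre.
There are look-alikes about, which are no part of the job. Of the things like the leg, leave any that is turquoise; of the rest the smaller one is meant.

How it is judged:
On the way:
1. the leg is stood in the empty corner and pressed against both rails with 4 to 20 N each, steadily for two seconds (contact force between leg and long_rail between 4 and 20 N and contact force between leg and short_rail between 4 and 20 N and x of leg_mid in the frame of corner between 0.014 and 0.021 m and y of leg_mid in the frame of corner between 0.014 and 0.021 m and z of leg_mid in the frame of corner between 0.047 and 0.053 m and angle between leg_mid's own z axis and vertical below 0.06 rad and (angle between the x axis of leg_mid and the x axis of corner, either way round below 0.06 rad or angle between the x axis of leg_mid and the y axis of corner, either way round below 0.06 rad)), for 2 s.
At the end, for the whole second after the job is handed in: The robot still holds the leg in the empty corner: 4 to 20 N on each of the two rails, its centre within 3.5 mm of home (3 mm in height, its lower end on the board), upright and square to the rails within 0.06 rad, at rest; bystanders within 25 mm of where they were (all of step 1 and contact force between any of the arm, the fingers and leg above 2 N and linear speed of leg below 0.01 m/s); the arm keeps its last pose, push and grip.
It fails at once if the leg is rammed against a rail (over 45 N) (contact force between leg and long_rail above 45 N or contact force between leg and short_rail above 45 N).
It fails at once if a bystander is moved by more than 25 mm (distance of any of screwdriver, saucer, palette, jar, mug, smoother from where it was at the start of the episode above 0.025 m).
It also fails if it takes over 72 s, if anything falls off the work surface, if the arm or the gripper's body presses on something with over 40 N, if the wrist force passes 120 N, or if a joint passes its speed limit or range.

## Robot

A 6-joint arm with a two-finger parallel gripper is mounted at the origin on the work surface. World frame = base frame: x ahead of the robot, y to its left, z up, the work surface at z = 0. Lengths are in m, angles in rad, forces in N, time in s.
With the tool pointing down it reaches from about 0.3 to 0.775 m from the base axis. Payload 14.6 kg.
Tool frame: the origin (TCP) lies on the centre line of the jaws, within the pads' length; the fingertips stand 25 mm ahead of it and the grasp point (between the pads) lies 6 mm ahead of it (ctrl.tip_reach is the distance from the TCP to the fingertips, in m); z points along the fingers, y is the line along which they close (so a half turn about z gives the same grasp; the last joint's range is limited). The gripper opens to 94 mm and grips with 3 to 60 N. Pads are 16 mm wide; open, the fingers measure 119 mm over their backs; the gripper's body (75 mm by 177 mm) begins 78 mm behind the grasp point.
Start: joints at [1.085, 0.3, 1.521, -0, 1.321, -0.067], TCP at [0.224, 0.502, 0.23] pointing down, gripper open.
Joint ranges: [-3.03, 3.03], [-0.79, 2.21], [0.23, 2.52], [-1.04, 4.18], [0, 3.07], [-2.55, 2.55]. Speed limits (rad/s): [2.22, 2.22, 2.57, 3.14, 3.14, 3.14].

## Interface

Orientations are given as [roll, pitch, yaw] about the fixed x, y, z axes, in that order (R = Rz(yaw) Ry(pitch) Rx(roll)).
In Python, from station import ctrl gives the robot as it stands. The module is installed in compiled form; this text tells all that it offers.
- The arm moves only by the tool apply_moves, never from a script. Its argument "deltas" is a list of rows, each a list of 7 numbers: the closure in counts, from 0 (fully open) to 255 (shut), then the shift along the world's x, y, z in cm, then the turn, a rotation vector about the world's x, y, z in rad. In form: [[jaw, tx, ty, tz, ax, ay, az], ...]. A call has 1 to 10 rows; each row shifts and turns the commanded pose from where the row before left it; what a row does not reach is not made up. A row lasts 1/10 s, in which the tool goes at most 50 mm and 8.59 degrees, less where a joint would pass 70% of its speed; a pose out of reach is approached as far as the arm can. A call with a gripper value outside its range is refused whole. The fingers move at their own pace and stop on an object; "grip_force" is the grip in N (left out, the last holds). Time passes only in rows, so rows that do not move let the fingers close. It gives the time, the measured TCP pose, the force, the opening and the grip force at its end, in the units of the state.
- ctrl.get_obs(): the state, without advancing time (a new reading comes with each control period).
- ctrl.camera(name): name is "side" or "top" or "wrist"; returns a dict with "img" (420x560x3 uint8, red, green, blue), "K" (3x3 intrinsics, pixels), "pose" (4x4, takes a point from camera to world coordinates); the wrist camera has in their place "hand_eye" (4x4, takes a point from camera to tool coordinates, whose origin is the TCP and whose axes are the flange's). Camera axes: x right, y up, looking along -z (the intrinsics and any distortion apply to the point x, -y, -z); pixel columns grow to the right and rows downward; lengths in m; the calibration is good to about 2 mm. A picture is of the moment at which its call begins: read the wrist's pose just before it. There is no depth.
- ctrl.hand_in(): hands the job in; it is judged then, once.
The state is a dict: "time_s": time; "qpos": joint angles; "joint_vel": joint speeds; "tau": joint torques, N m; "ee_pos": TCP position; "eef_rot": TCP orientation; "force": force on the tool from outside, world axes, zero at the start; "moment": the same for the moment, N m; "grip_width": finger opening in m; "grip_force": force on a finger pad.
Only numpy, scipy, OpenCV 4.12 (cv2) and the standard library are available. Lean on these libraries where they do the work, as an engineer would, in place of code of your own. Each camera call takes 0.05 s, during which the arm holds its last target. There are 200 camera calls.

## Working session

There is one attempt and no reset: what is moved stays moved. The work goes in short steps, Python scripts to look and compute and a tool call to move; the robot and the scene stay as the last step left them, time stands still between calls to the robot, and variables do not carry over. Pictures are saved under pics/ and viewed, at most 10 in all, crops included, and the job is handed in when it is done.

Besides the shell and the picture viewer there is one more tool, called after "Call:" by a JSON object that holds its "fn" and its "kwargs", one argument or row to a line. apply_moves: Moves the arm, as the interface text tells. Its arguments: {"type":"object","properties":{"deltas":{"type":"array"},"grip_force":{"type":"number"}},"required":["deltas"]}

```bash
mkdir -p pics; cat > h.py <<'E'
import numpy as np, cv2
from station import ctrl
def snap(n,f):
    o=ctrl.get_obs(); c=ctrl.camera(n); cv2.imwrite('pics/'+f,c['img'][:,:,::-1]); np.savez('pics/'+f[:-4]+'.npz',**{k:np.array(v) for k,v in c.items() if v is not None},ee=o['ee_pos'],rot=o['eef_rot']); return c
def ray(c,u,v,z):
    K=np.array(c['K']);P=np.array(c['pose']);d=c['dist'] if 'dist' in c else None
    p=np.linalg.inv(K)@[u,v,1]; r=P[:3,:3]@[p[0],-p[1],-p[2]]; o=P[:3,3]
    return o+r*(z-o[2])/r[2]
def proj(c,X):
    K=np.array(c['K']);P=np.array(c['pose']);q=P[:3,:3].T@(np.array(X)-P[:3,3]); p=K@[q[0],-q[1],-q[2]]; return p[:2]/p[2]
E
python3 - <<'E'
from h import *
for n in('top','side'):
    c=snap(n,n+'0.png'); print(n,list(c.keys()),c['K'],c['pose'])
print(ctrl.get_obs())
E
```

```text
top ['img', 'K', 'pose'] [[534.9951903    0.         275.7529841 ]
 [  0.         534.9951903  213.21533224]
 [  0.           0.           1.        ]] [[-3.68665952e-03  9.95094501e-01 -9.88602164e-02  3.19873910e-01]
 [-9.99993198e-01 -3.65735936e-03  4.77606204e-04  5.69496988e-02]
 [ 1.13695969e-04  9.88613047e-02  9.95101216e-01  1.83290193e+00]
 [ 0.00000000e+00  0.00000000e+00  0.00000000e+00  1.00000000e+00]]
side ['img', 'K', 'pose'] [[470.83034211   0.         283.49486515]
 [  0.         470.83034211 208.99026799]
 [  0.           0.           1.        ]] [[ 0.99865198  0.01667612 -0.04915408  0.44778496]
 [-0.04766629  0.66948638 -0.7412934  -0.94358703]
 [ 0.02054608  0.74263712  0.66937879  0.94868836]
 [ 0.          0.          0.          1.        ]]
{'time_s': 0.1, 'qpos': array([ 1.08543499e+00,  3.00407880e-01,  1.52150096e+00,  1.35420912e-05,
        1.32068051e+00, -6.65935486e-02]), 'joint_vel': array([ 0.00099413, -0.00314864, -0.00220936, -0.00070872,  0.00147998,
        0.00041773]), 'tau': array([-5.46117519e-05, -5.32640147e+01, -3.53289878e+01,  7.09247170e-02,
        2.33915064e-02, -1.35297710e-04]), 'ee_pos': array([0.22355312, 0.50230083, 0.22995489]), 'eef_rot': array([-3.14059905e+00, -7.94123981e-05,  2.72282147e+00]), 'force': array([ 0.3366561 , -0.90068671,  0.79135968]), 'moment': array([0.01775116, 0.02666191, 0.04170248]), 'grip_force': 0.0, 'grip_width': 0.09369199089480357}
```

View pics/top0.png

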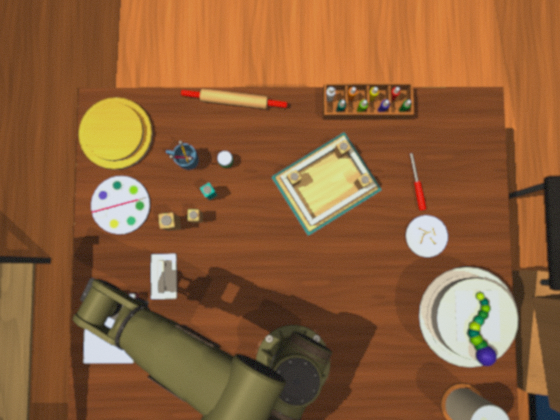

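View pics/side0.png

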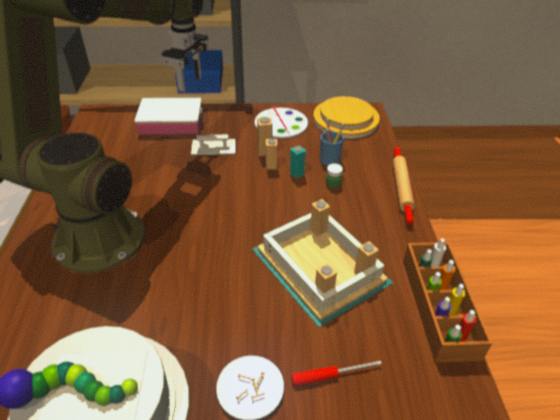

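Top view: wooden posts at (167,221), larger, and (194,215), smaller. There is a turquoise post at (208,190). The riser is at (327,184), with legs left, top and right, so the empty corner is the bottom one, near (311,222). In the side view the posts are at (265,137) large, (272,153) small and (298,162) turquoise. By the description I choose the smaller wooden one at (194,215). I'll check it in a close crop.

```bash
python3 - <<'E'
from h import *
t=cv2.imread('pics/top0.png')
a=cv2.resize(t[165:240,145:225],(400,375),interpolation=cv2.INTER_CUBIC)
b=cv2.resize(t[130:240,268:386],(400,373),interpolation=cv2.INTER_CUBIC)
a=np.vstack([a])[:373]
cv2.imwrite('pics/crop1.png',np.hstack([a,b]))
c=dict(np.load('pics/top0.npz'))
hsv=cv2.cvtColor(t,cv2.COLOR_BGR2HSV)
for n,p,z in(('leg',(194,215),.1),('big',(167,221),.12),('corner',(311,222),.063)): print(n,ray(c,*p,z))
for x in ((194,215),(208,190),(278,183)): print(x,hsv[x[1],x[0]])
E
```

```text
leg [0.48717435 0.32215445 0.1       ]
big [0.46619636 0.40561483 0.12      ]
corner [ 0.46597718 -0.06078125  0.063     ]
(194, 215) [ 19  34 163]
(208, 190) [ 18  36 162]
(278, 183) [ 50  53 150]
```

View pics/crop1.png

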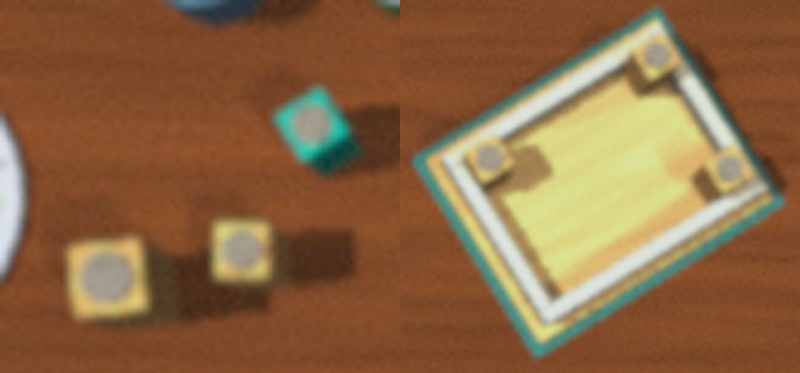

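Crop: the small wooden post with its grey pad is at top pixel (193.4,215), standing nearly square to the image. The larger post is to its left and the turquoise one up and right of it. The riser's empty corner is at the bottom, about (311,220). Choice confirmed. I'll hover over the leg with the jaws along world x, which keeps them clear of the larger post.

Call:
{"fn": "apply_moves", "kwargs": {
  "deltas": [
    [0, 2.6, -1.8, 0, 0, 0, -0.115],
    [0, 2.6, -1.8, 0, 0, 0, -0.115],
    [0, 2.6, -1.8, 0, 0, 0, -0.115],
    [0, 2.6, -1.8, 0, 0, 0, -0.115],
    [0, 2.6, -1.8, 0, 0, 0, -0.115],
    [0, 2.6, -1.8, 0, 0, 0, -0.115],
    [0, 2.6, -1.8, 0, 0, 0, -0.115],
    [0, 2.6, -1.8, 0, 0, 0, -0.115],
    [0, 2.6, -1.8, 0, 0, 0, -0.115],
    [0, 2.6, -1.8, 0, 0, 0, -0.115]
  ]
}}

```text
time_s: 1.1
ee_pos: [0.4845, 0.3215, 0.2301]
eef_rot: [-3.141, 0.0, 1.568]
force: [-0.0, 1.3, -0.7]
grip_width: 0.0939
grip_force: 0.0
```

```bash
cat >> h.py <<'E'
from scipy.spatial.transform import Rotation as Ro
def wrist(f):
    c=snap('wrist',f); return wl(f)
def wl(f):
    c=dict(np.load('pics/'+f[:-4]+'.npz')); T=np.eye(4); T[:3,:3]=Ro.from_euler('xyz',c['rot']).as_matrix(); T[:3,3]=c['ee']; c['pose']=T@c['hand_eye']; return c
E
python3 - <<'E'
from h import *
o=ctrl.get_obs();print(o['ee_pos'],o['eef_rot'],o['joint_vel'].round(3),o['time_s'])
c=wrist('w1.png');print(c['hand_eye'],c['K'])
print(proj(c,[.487,.322,.1]))
E
```

```text
[0.48454414 0.32149984 0.23012495] [-3.14102037e+00  3.39177392e-04  1.56802759e+00] [-0.5    0.248 -0.336 -0.     0.084  0.642] 1.1
[[-1.10508501e-04  9.66281060e-01  2.57489611e-01  7.42982832e-02]
 [ 9.99999201e-01  4.30972623e-04 -1.18813442e-03 -3.58788437e-04]
 [-1.25904276e-03  2.57489274e-01 -9.66280336e-01 -1.54047327e-01]
 [ 0.00000000e+00  0.00000000e+00  0.00000000e+00  1.00000000e+00]] [[346.8606487    0.         279.71387563]
 [  0.         346.8606487  208.76095172]
 [  0.           0.           1.        ]]
[282.71257325 206.50239191]
```

View pics/w1.png

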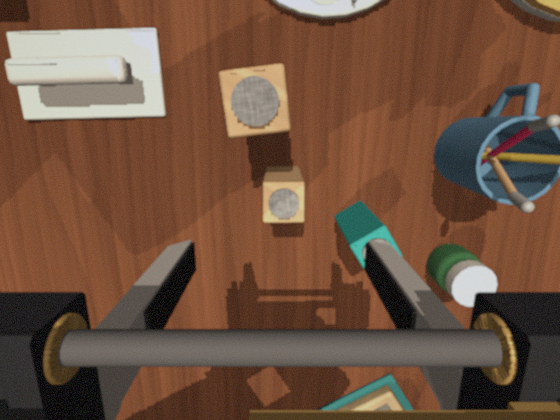

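Wrist view: the leg's pad is at (285,204) and its square top spans x 263–305, y 183–222. The big post is at (255,100), and the turquoise post at about (370,240) is close to the right finger, so I'll half-close the jaws before descending. Now measuring the leg and the riser.

```bash
python3 - <<'E'
from h import *
c=wl('w1.png'); im=cv2.imread('pics/w1.png'); hsv=cv2.cvtColor(im,cv2.COLOR_BGR2HSV)
def blob(m,seed):
    m=cv2.morphologyEx(m.astype(np.uint8),cv2.MORPH_CLOSE,np.ones((3,3))); n,l,s,ce=cv2.connectedComponentsWithStats(m)
    k=l[seed[1],seed[0]]; return (l==k).astype(np.uint8),s[k],ce[k]
H,S,V=[hsv[...,i].astype(int) for i in range(3)]
m,s,ce=blob((S<70)&(V>80),(285,204)); print('felt',s,ce,ray(c,*ce,.1))
print([ (tuple(p),hsv[p[1],p[0]].tolist()) for p in ((267,218),(301,187),(267,187),(285,175),(285,230),(240,190))])
m2=((V>150)&(H>8)&(H<30)&(S<190)).astype(np.uint8); m2[:,:255]=0;m2[:,315:]=0;m2[:176]=0;m2[230:]=0
m2|=m
cn=max(cv2.findContours(m2,0,1)[0],key=cv2.contourArea); r=cv2.minAreaRect(cn); b=cv2.boxPoints(r); print(r); B=np.array([ray(c,*p,.1) for p in b]);print(B.round(4),B.mean(0)); d=np.diff(np.vstack([B,B[:1]]),axis=0);print(np.linalg.norm(d,axis=1),np.degrees(np.arctan2(d[:,1],d[:,0])))
tq=((H>75)&(H<95)&(S>120)).astype(np.uint8); tq[320:]=0
cn=max(cv2.findContours(tq,0,1)[0],key=cv2.contourArea); print('tq',cv2.boundingRect(cn))
print([ray(c,*p,z).round(3) for p,z in(((375,247),.1),((400,250),.1),((337,212),0),((365,270),.1))])
# riser in top
c=dict(np.load('pics/top0.npz'));t=cv2.imread('pics/top0.png');hs=cv2.cvtColor(t,cv2.COLOR_BGR2HSV)
w=((hs[...,1]<60)&(hs[...,2]>150)).astype(np.uint8);q=np.zeros_like(w);q[130:240,268:386]=1;w&=q
cn=np.vstack([k for k in cv2.findContours(w,0,1)[0] if cv2.contourArea(k)>20]); r=cv2.minAreaRect(cn);b=cv2.boxPoints(r);print(r)
B=np.array([ray(c,*p,.063) for p in b]);print(B.round(4));d=np.diff(np.vstack([B,B[:1]]),axis=0);print(np.linalg.norm(d,axis=1),np.degrees(np.arctan2(d[:,1],d[:,0])))
E
```

```text
felt [269 189  31  30 727] [283.53370014 203.39889959] [0.48769511 0.32470541 0.1       ]
[((267, 218), [24, 76, 214]), ((301, 187), [23, 82, 214]), ((267, 187), [17, 104, 209]), ((285, 175), [15, 109, 150]), ((285, 230), [9, 156, 77]), ((240, 190), [11, 163, 127])]
((283.0, 201.0), (42.0, 42.0), 90.0)
[[0.4698 0.3448 0.1   ]
 [0.5047 0.3447 0.1   ]
 [0.5052 0.3082 0.1   ]
 [0.4692 0.3083 0.1   ]] [0.487246   0.32649829 0.1       ]
[0.03483976 0.03643716 0.03597705 0.03643108] [-1.72035687e-01 -8.91307398e+01  1.79822919e+02  8.90807287e+01]
tq (336, 202, 64, 66)
[array([0.568, 0.285, 0.1  ]), array([0.59 , 0.282, 0.1  ]), array([0.55 , 0.289, 0.   ]), array([0.56 , 0.263, 0.1  ])]
((327.2382507324219, 180.30294799804688), (60.59023666381836, 77.0799789428711), 57.52880859375)
[[ 0.6228  0.0466  0.063 ]
 [ 0.7633 -0.1734  0.063 ]
 [ 0.5887 -0.2793  0.063 ]
 [ 0.4508 -0.0606  0.063 ]]
[0.26104985 0.20422452 0.25854807 0.20261383] [ -57.43672938 -148.76793222  122.21580475   31.93039914]
```

Call:
{"fn": "apply_moves", "kwargs": {
  "deltas": [
    [90, 0, 0, 0, 0, 0, 0],
    [90, 0, 0, 0, 0, 0, 0],
    [90, 0, 0, 0, 0, 0, 0],
    [90, 0, 0, 0, 0, 0, 0],
    [90, 0, 0, 0, 0, 0, 0]
  ]
}}

```text
time_s: 1.65
ee_pos: [0.4832, 0.3229, 0.2306]
eef_rot: [3.141, -0.0, 1.574]
force: [-1.1, 0.5, -0.2]
grip_width: 0.0614
grip_force: 0.0
```

```bash
python3 - <<'E'
from h import *
c=wrist('w2.png'); im=cv2.imread('pics/w2.png'); hsv=cv2.cvtColor(im,cv2.COLOR_BGR2HSV); print(c['ee'],c['rot'])
H,S,V=[hsv[...,i].astype(int) for i in range(3)]
p=proj(c,[.4875,.3245,.1]).astype(int);print(p)
m=((S<70)&(V>80)).astype(np.uint8);n,l,s,ce=cv2.connectedComponentsWithStats(m);k=l[p[1],p[0]];print(s[k],ce[k],ray(c,*ce[k],.1))
g=cv2.Canny(cv2.resize(im[p[1]-30:p[1]+30,p[0]-30:p[0]+30],None,fx=5,fy=5,interpolation=cv2.INTER_CUBIC),60,150)
for x in cv2.HoughLinesP(g,1,np.pi/720,40,minLineLength=110,maxLineGap=15)[:8,0]: print(x,np.degrees(np.arctan2(x[3]-x[1],x[2]-x[0])))
E
```

```text
[0.48321887 0.32292714 0.23057309] [ 3.14146982e+00 -1.09021611e-04  1.57409291e+00]
[284 205]
[270 190  31  30 721] [285.0110957  204.89459085] [0.48770272 0.32479553 0.1       ]Traceback (most recent call last):
  File "<stdin>", line 7, in <module>
TypeError: 'NoneType' object is not subscriptable
```

Call:
{"fn": "apply_moves", "kwargs": {
  "deltas": [
    [90, 0.45, 0.2, 0, 0, 0, 0],
    [90, 0, 0, -3, 0, 0, 0],
    [90, 0, 0, -3, 0, 0, 0],
    [90, 0, 0, -3, 0, 0, 0],
    [90, 0, 0, -3, 0, 0, 0],
    [90, 0, 0, -2, 0, 0, 0],
    [90, 0, 0, -1.4, 0, 0, 0],
    [90, 0, 0, 0, 0, 0, 0],
    [90, 0, 0, 0, 0, 0, 0],
    [90, 0, 0, 0, 0, 0, 0]
  ]
}}

```text
time_s: 2.7
ee_pos: [0.4887, 0.3248, 0.0777]
eef_rot: [3.14, -0.001, 1.573]
force: [0.5, -0.8, -0.3]
grip_width: 0.0609
grip_force: 0.0
```

Call:
{"fn": "apply_moves", "kwargs": {
  "deltas": [
    [140, 0, 0, 0, 0, 0, 0],
    [255, 0, 0, 0, 0, 0, 0],
    [255, 0, 0, 0, 0, 0, 0],
    [255, 0, 0, 0, 0, 0, 0],
    [255, 0, 0, 0, 0, 0, 0],
    [255, 0, 0, 0, 0, 0, 0]
  ],
  "grip_force": 50
}}

```text
time_s: 3.3
ee_pos: [0.4882, 0.3245, 0.0766]
eef_rot: [3.141, -0.0, 1.573]
force: [-1.0, 0.2, 2.2]
grip_width: 0.036
grip_force: 50.0
```

Call:
{"fn": "apply_moves", "kwargs": {
  "deltas": [
    [255, 0, 0, 2, 0, 0, 0],
    [255, 0, 0, 4, 0, 0, 0],
    [255, 0, 0, 4, 0, 0, 0],
    [255, 0, 0, 4, 0, 0, 0],
    [255, 0, 0, 2, 0, 0, 0],
    [255, 0.3, -2, 0, 0, 0, 0],
    [255, 0.4, -3, 0, 0, 0, 0.05],
    [255, 0.4, -3, 0, 0, 0, 0.05],
    [255, 0.4, -3, 0, 0, 0, 0.05],
    [255, 0.4, -3, 0, 0, 0, 0.05]
  ]
}}

```text
time_s: 4.3
ee_pos: [0.5071, 0.1833, 0.2363]
eef_rot: [-3.141, 0.0, 1.775]
force: [0.5, -0.6, -1.0]
grip_width: 0.0359
grip_force: 50.0
```

Call:
{"fn": "apply_moves", "kwargs": {
  "deltas": [
    [255, 0.4, -3, 0, 0, 0, 0.05],
    [255, 0.4, -3, 0, 0, 0, 0.05],
    [255, 0.4, -3, 0, 0, 0, 0.05],
    [255, 0.4, -3, 0, 0, 0, 0.05],
    [255, 0.4, -3, 0, 0, 0, 0.05],
    [255, 0.4, -3, 0, 0, 0, 0.05],
    [255, 0.3, -3, 0, 0, 0, 0.055],
    [255, 0.3, -3, 0, 0, 0, 0],
    [255, 0.2, -2.2, 0, 0, 0, 0],
    [255, 0, 0, 0, 0, 0, 0]
  ]
}}

```text
time_s: 5.3
ee_pos: [0.5391, -0.0796, 0.2361]
eef_rot: [-3.141, -0.0, 2.125]
force: [-0.1, 0.5, -0.8]
grip_width: 0.0362
grip_force: 50.0
```

Call:
{"fn": "apply_moves", "kwargs": {
  "deltas": [
    [255, 0, 0, 0, 0, 0, 0],
    [255, 0, 0, 0, 0, 0, 0],
    [255, 0, 0, 0, 0, 0, 0]
  ]
}}

```text
time_s: 5.6
ee_pos: [0.5392, -0.0766, 0.2365]
eef_rot: [3.142, 0.0, 2.129]
force: [0.1, 0.3, -0.8]
grip_width: 0.0354
grip_force: 50.0
```

```bash
python3 - <<'E'
from h import *
c=wrist('w3.png'); print(c['ee'],c['rot'])
print(proj(c,[.4761,-.0649,.063]),proj(c,[.4761,-.0649,.018]))
E
```

```text
[ 0.53916589 -0.07663383  0.23650252] [3.14151876e+00 1.67695896e-05 2.12892731e+00]
[229.34132745 150.61070415] [235.23022161 146.52557378]
```

View pics/w3.png

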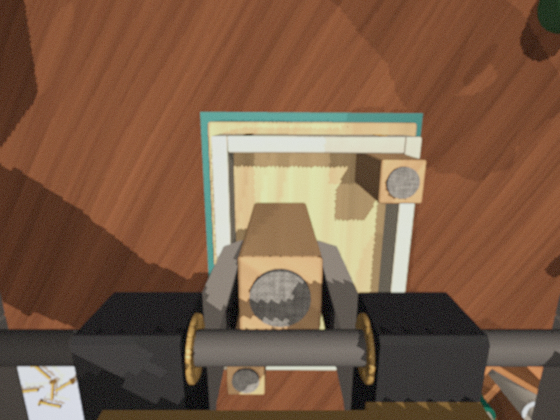

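Wrist view: the riser is nearly square in the image. The short rail's top strip is at rows 137–152 and the long rail's top strip at columns 212–230, with the empty corner near (230,152). The gripped leg hangs below at (280,250). Fitting the edges.

```bash
python3 - <<'E'
from h import *
im=cv2.imread('pics/w3.png');c=wl('w3.png');hs=cv2.cvtColor(im,cv2.COLOR_BGR2HSV)
for col in(260,310): print('col',col,[(r,*hs[r,col].tolist()) for r in range(108,176,2)])
for row in(180,220): print('row',row,[(q,*hs[row,q].tolist()) for q in range(200,250,2)])
E
```

```text
col 260 [(108, 10, 158, 132), (110, 11, 147, 132), (112, 80, 58, 146), (114, 86, 106, 164), (116, 85, 103, 166), (118, 86, 102, 167), (120, 85, 90, 155), (122, 25, 67, 201), (124, 29, 60, 222), (126, 28, 63, 221), (128, 23, 74, 221), (130, 24, 74, 220), (132, 23, 75, 218), (134, 21, 70, 175), (136, 36, 18, 210), (138, 45, 7, 226), (140, 40, 7, 225), (142, 39, 8, 224), (144, 34, 8, 224), (146, 40, 10, 225), (148, 41, 12, 225), (150, 39, 11, 224), (152, 18, 45, 188), (154, 17, 98, 180), (156, 17, 98, 182), (158, 18, 98, 182), (160, 18, 97, 182), (162, 18, 101, 180), (164, 18, 99, 178), (166, 21, 89, 187), (168, 28, 65, 213), (170, 28, 61, 222), (172, 28, 61, 221), (174, 28, 62, 221)]
col 310 [(108, 10, 154, 142), (110, 10, 153, 147), (112, 39, 31, 131), (114, 86, 92, 169), (116, 86, 101, 166), (118, 86, 104, 166), (120, 86, 100, 156), (122, 24, 65, 185), (124, 28, 64, 220), (126, 27, 65, 221), (128, 22, 74, 221), (130, 22, 80, 219), (132, 23, 80, 221), (134, 22, 74, 185), (136, 27, 25, 185), (138, 37, 10, 225), (140, 43, 8, 226), (142, 45, 9, 225), (144, 43, 10, 226), (146, 39, 11, 225
[... 601 characters left out ...]
53, 106), (232, 19, 49, 109), (234, 21, 88, 189), (236, 21, 79, 220), (238, 21, 81, 220), (240, 20, 83, 221), (242, 19, 88, 221), (244, 19, 91, 216), (246, 18, 87, 215), (248, 20, 86, 217)]
row 220 [(200, 10, 152, 134), (202, 10, 157, 135), (204, 9, 127, 129), (206, 83, 90, 148), (208, 85, 110, 163), (210, 85, 103, 159), (212, 21, 70, 189), (214, 24, 53, 203), (216, 35, 13, 223), (218, 41, 9, 225), (220, 42, 11, 226), (222, 40, 10, 224), (224, 40, 10, 226), (226, 41, 9, 226), (228, 32, 19, 219), (230, 24, 43, 147), (232, 18, 55, 106), (234, 19, 70, 128), (236, 18, 90, 207), (238, 19, 89, 218), (240, 20, 80, 221), (242, 21, 85, 219), (244, 19, 84, 222), (246, 19, 88, 220), (248, 19, 89, 212)]
```

```bash
cat > fit.py <<'E'
from h import *
def fit(f,cols,r0,rows,c0):
    im=cv2.imread('pics/'+f);c=wl(f);hs=cv2.cvtColor(im,cv2.COLOR_BGR2HSV);S=hs[...,1].astype(float)
    def cross(p,o,t):  # first upward crossing
        k=np.argmax(p>t); return o+k-1+(t-p[k-1])/(p[k]-p[k-1])
    A=[ray(c,x,cross(S[r0:r0+30,x],r0,50),.063)[:2] for x in range(*cols)]
    B=[ray(c,cross(S[y,c0:c0+30],c0,30),y,.063)[:2] for y in range(*rows)]
    L=[]
    for P in(A,B):
        vx,vy,x,y=cv2.fitLine(np.array(P,np.float32),cv2.DIST_HUBER,0,.001,.001).ravel(); L.append((np.array([vx,vy]),np.array([x,y]))); print('dir',np.degrees(np.arctan2(vy,vx)),'resid',np.abs((np.array(P)-[x,y])@[-vy,vx]).max())
    (d1,p1),(d2,p2)=L; s=np.linalg.solve(np.c_[d1,-d2],p2-p1); k=p1+d1*s[0]; return k
E
python3 - <<'E'
from fit import *
k=fit('w3.png',(245,340,5),143,(175,235,3),220);print('corner',k)
E
```

```text
dir 32.000145 resid 0.00018507993900878004
dir -58.627213 resid 0.0001970019445812912
corner [ 0.4752194  -0.06711267]
```

Call:
{"fn": "apply_moves", "kwargs": {
  "deltas": [
    [255, -1.2, 0, 0, 0, 0, 0],
    [255, -1.1, 0, 0, 0, 0, 0],
    [255, 0, 0, -2, 0, 0, 0],
    [255, 0, 0, -3, 0, 0, 0],
    [255, 0, 0, -3, 0, 0, 0],
    [255, 0, 0, -2.5, 0, 0, 0],
    [255, 0, 0, -1.5, 0, 0, 0],
    [255, 0, 0, -1, 0, 0, 0],
    [255, 0, 0, 0, 0, 0, 0],
    [255, 0, 0, 0, 0, 0, 0]
  ]
}}

```text
time_s: 6.65
ee_pos: [0.5165, -0.0774, 0.1071]
eef_rot: [3.141, 0.001, 2.128]
force: [0.2, -0.2, -1.7]
grip_width: 0.0356
grip_force: 50.0
```

Call:
{"fn": "apply_moves", "kwargs": {
  "deltas": [
    [255, 0, 0, 0, 0, 0, 0],
    [255, 0, 0, 0, 0, 0, 0],
    [255, 0, 0, 0, 0, 0, 0]
  ]
}}

```text
time_s: 6.95
ee_pos: [0.5163, -0.0776, 0.1069]
eef_rot: [3.141, 0.001, 2.128]
force: [0.2, -0.4, -1.2]
grip_width: 0.0354
grip_force: 50.0
```

```bash
python3 - <<'E'
from h import *
c=wrist('w4.png'); print(c['ee'],c['rot'],ctrl.get_obs()['force'])
E
```

```text
[ 0.51634615 -0.07758085  0.10691624] [3.14101427e+00 5.55351708e-04 2.12777723e+00] [-0.2816066  -0.77354046 -1.48801222]
```

View pics/w4.png

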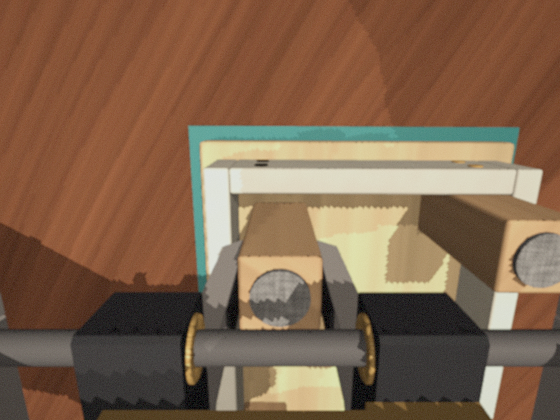

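Wrist view: the leg is inside the frame, clear of both rails. The corner is at (231,193). Now lowering gently onto the board.

Call:
{"fn": "apply_moves", "kwargs": {
  "deltas": [
    [255, 0, 0, -0.5, 0, 0, 0],
    [255, 0, 0, -0.3, 0, 0, 0],
    [255, 0, 0, -0.2, 0, 0, 0],
    [255, 0, 0, -0.1, 0, 0, 0],
    [255, 0, 0, 0, 0, 0, 0],
    [255, 0, 0, 0, 0, 0, 0]
  ]
}}

```text
time_s: 7.6
ee_pos: [0.5162, -0.0776, 0.0955]
eef_rot: [3.142, 0.0, 2.128]
force: [-0.8, 0.1, -1.0]
grip_width: 0.0359
grip_force: 50.0
```

Call:
{"fn": "apply_moves", "kwargs": {
  "deltas": [
    [255, 0, 0, -0.05, 0, 0, 0],
    [255, 0, 0, -0.05, 0, 0, 0],
    [255, 0, 0, 0, 0, 0, 0],
    [255, 0, 0, 0, 0, 0, 0]
  ]
}}

```text
time_s: 8.0
ee_pos: [0.5163, -0.0776, 0.0946]
eef_rot: [3.141, 0.0, 2.128]
force: [0.5, -0.4, 1.1]
grip_width: 0.0358
grip_force: 50.0
```

Call:
{"fn": "apply_moves", "kwargs": {
  "deltas": [
    [255, -0.2, 0.06, -0.03, 0, 0, 0],
    [255, -0.3, 0.08, 0, 0, 0, 0],
    [255, -0.3, 0.08, 0, 0, 0, 0],
    [255, -0.2, 0.06, 0, 0, 0, 0],
    [255, -0.15, 0.05, 0, 0, 0, 0],
    [255, -0.1, 0.03, 0, 0, 0, 0],
    [255, 0, 0, 0, 0, 0, 0],
    [255, 0, 0, 0, 0, 0, 0]
  ]
}}

```text
time_s: 8.8
ee_pos: [0.5037, -0.074, 0.0946]
eef_rot: [3.141, 0.001, 2.128]
force: [1.0, -0.8, 6.3]
grip_width: 0.0357
grip_force: 50.0
```

Call:
{"fn": "apply_moves", "kwargs": {
  "deltas": [
    [255, -0.026, 0.043, 0, 0, 0, 0],
    [255, -0.026, 0.043, 0, 0, 0, 0],
    [255, -0.026, 0.043, 0, 0, 0, 0],
    [255, 0, 0, 0, 0, 0, 0],
    [255, 0, 0, 0, 0, 0, 0]
  ]
}}

```text
time_s: 9.3
ee_pos: [0.503, -0.0728, 0.0946]
eef_rot: [3.141, 0.001, 2.128]
force: [0.6, -2.3, 5.9]
grip_width: 0.0357
grip_force: 50.0
```

Call:
{"fn": "apply_moves", "kwargs": {
  "deltas": [
    [255, -0.043, -0.026, 0, 0, 0, 0],
    [255, -0.043, -0.026, 0, 0, 0, 0],
    [255, -0.043, -0.026, 0, 0, 0, 0],
    [255, 0, 0, 0, 0, 0, 0],
    [255, 0, 0, 0, 0, 0, 0]
  ]
}}

```text
time_s: 9.8
ee_pos: [0.5017, -0.0733, 0.0946]
eef_rot: [3.141, 0.001, 2.128]
force: [2.1, 0.1, 5.5]
grip_width: 0.0356
grip_force: 50.0
```

Call:
{"fn": "apply_moves", "kwargs": {
  "deltas": [
    [255, -0.026, 0.043, 0, 0, 0, 0],
    [255, 0, 0, 0, 0, 0, 0],
    [255, 0, 0, 0, 0, 0, 0]
  ]
}}

```text
time_s: 10.1
ee_pos: [0.5015, -0.0731, 0.0946]
eef_rot: [3.141, 0.001, 2.128]
force: [1.2, -0.9, 5.9]
grip_width: 0.036
grip_force: 50.0
```

Call:
{"fn": "apply_moves", "kwargs": {
  "deltas": [
    [255, -0.043, -0.026, 0, 0, 0, 0],
    [255, 0, 0, 0, 0, 0, 0],
    [255, 0, 0, 0, 0, 0, 0]
  ]
}}

```text
time_s: 10.4
ee_pos: [0.5011, -0.0732, 0.0946]
eef_rot: [3.141, 0.001, 2.128]
force: [2.2, -0.3, 5.4]
grip_width: 0.0365
grip_force: 50.0
```

Call:
{"fn": "apply_moves", "kwargs": {
  "deltas": [
    [255, -0.026, 0.043, 0, 0, 0, 0],
    [255, 0, 0, 0, 0, 0, 0],
    [255, 0, 0, 0, 0, 0, 0]
  ]
}}

```text
time_s: 10.7
ee_pos: [0.5008, -0.0729, 0.0946]
eef_rot: [3.141, 0.001, 2.128]
force: [0.8, -0.8, 6.1]
grip_width: 0.0356
grip_force: 50.0
```

Call:
{"fn": "apply_moves", "kwargs": {
  "deltas": [
    [255, -0.043, -0.026, 0, 0, 0, 0],
    [255, 0, 0, 0, 0, 0, 0],
    [255, 0, 0, 0, 0, 0, 0]
  ]
}}

```text
time_s: 11.0
ee_pos: [0.5004, -0.0731, 0.0946]
eef_rot: [3.141, 0.001, 2.128]
force: [2.5, -0.3, 5.6]
grip_width: 0.0357
grip_force: 50.0
```

Call:
{"fn": "apply_moves", "kwargs": {
  "deltas": [
    [255, -0.026, 0.043, 0, 0, 0, 0],
    [255, 0, 0, 0, 0, 0, 0],
    [255, 0, 0, 0, 0, 0, 0]
  ]
}}

```text
time_s: 11.3
ee_pos: [0.5002, -0.0728, 0.0946]
eef_rot: [3.141, 0.001, 2.128]
force: [1.8, -1.9, 5.9]
grip_width: 0.0357
grip_force: 50.0
```

Call:
{"fn": "apply_moves", "kwargs": {
  "deltas": [
    [255, -0.026, 0.043, 0, 0, 0, 0],
    [255, 0, 0, 0, 0, 0, 0],
    [255, 0, 0, 0, 0, 0, 0]
  ]
}}

```text
time_s: 11.6
ee_pos: [0.5001, -0.0727, 0.0946]
eef_rot: [3.141, 0.002, 2.128]
force: [4.2, -5.0, 4.5]
grip_width: 0.0355
grip_force: 50.0
```

Call:
{"fn": "apply_moves", "kwargs": {
  "deltas": [
    [255, -0.043, -0.026, 0, 0, 0, 0],
    [255, 0, 0, 0, 0, 0, 0],
    [255, 0, 0, 0, 0, 0, 0]
  ]
}}

```text
time_s: 11.9
ee_pos: [0.4999, -0.0729, 0.0946]
eef_rot: [3.14, 0.002, 2.128]
force: [4.8, -3.8, 2.6]
grip_width: 0.0357
grip_force: 50.0
```

Call:
{"fn": "apply_moves", "kwargs": {
  "deltas": [
    [255, -0.043, -0.026, 0, 0, 0, 0],
    [255, 0, 0, 0, 0, 0, 0],
    [255, 0, 0, 0, 0, 0, 0]
  ]
}}

```text
time_s: 12.2
ee_pos: [0.4997, -0.0729, 0.0946]
eef_rot: [3.139, 0.002, 2.128]
force: [8.0, -2.0, 1.6]
grip_width: 0.0358
grip_force: 50.0
```

Call:
{"fn": "apply_moves", "kwargs": {
  "deltas": [
    [255, -0.043, -0.026, 0, 0, 0, 0],
    [255, 0, 0, 0, 0, 0, 0],
    [255, 0, 0, 0, 0, 0, 0]
  ]
}}

```text
time_s: 12.5
ee_pos: [0.4997, -0.073, 0.0947]
eef_rot: [3.138, 0.002, 2.128]
force: [11.0, 0.1, 0.5]
grip_width: 0.0356
grip_force: 50.0
```

Call:
{"fn": "apply_moves", "kwargs": {
  "deltas": [
    [255, -0.026, 0.043, 0, 0, 0, 0],
    [255, 0, 0, -0.02, 0, 0, 0],
    [255, 0, 0, 0, 0, 0, 0],
    [255, 0, 0, 0, 0, 0, 0]
  ]
}}

```text
time_s: 12.9
ee_pos: [0.4996, -0.0729, 0.0947]
eef_rot: [3.138, 0.003, 2.127]
force: [10.6, -2.3, 0.4]
grip_width: 0.036
grip_force: 50.0
```

```bash
python3 - <<'E'
from h import *
o=ctrl.get_obs();f=o['force'];print(o['ee_pos'],o['eef_rot'],f,'ex',f[:2]@[.525,-.851],'ey',f[:2]@[.851,.525])
E
```

```text
[ 0.49961937 -0.07292404  0.09468382] [3.13806382 0.00328607 2.12744148] [10.55371572 -2.30490344  0.36754559] ex 7.502173579658873 ey 7.771137775897298
```

Call:
{"fn": "apply_moves", "kwargs": {
  "deltas": [
    [255, -0.03, 0.011, -0.02, 0, 0, 0],
    [255, -0.03, 0.011, -0.02, 0, 0, 0],
    [255, 0, 0, 0, 0, 0, 0],
    [255, 0, 0, 0, 0, 0, 0],
    [255, 0, 0, 0, 0, 0, 0]
  ]
}}

```text
time_s: 13.4
ee_pos: [0.4996, -0.0729, 0.0947]
eef_rot: [3.137, 0.004, 2.127]
force: [12.2, -2.3, 2.7]
grip_width: 0.0355
grip_force: 50.0
```

```bash
python3 - <<'E'
from h import *
o=ctrl.get_obs();f=o['force'];print(o['ee_pos'],o['eef_rot'],f,'ex',f[:2]@[.525,-.851],'ey',f[:2]@[.851,.525],o['moment'])
t=ctrl.camera('side')['img'][:,:,::-1];w=ctrl.camera('wrist')['img'][:,:,::-1]
cv2.imwrite('pics/fin.png',np.hstack([cv2.resize(t[180:320,230:400],(400,330)),cv2.resize(w[100:340,150:440],(400,330))]))
E
```

```text
[ 0.49955771 -0.07290406  0.09471215] [3.13698806 0.00444193 2.12737751] [12.1534614  -2.30083392  2.68304866] ex 8.338576902539595 ey 9.134657847243783 [-0.69596847 -2.58999414 -0.1690739 ]
```

View pics/fin.png

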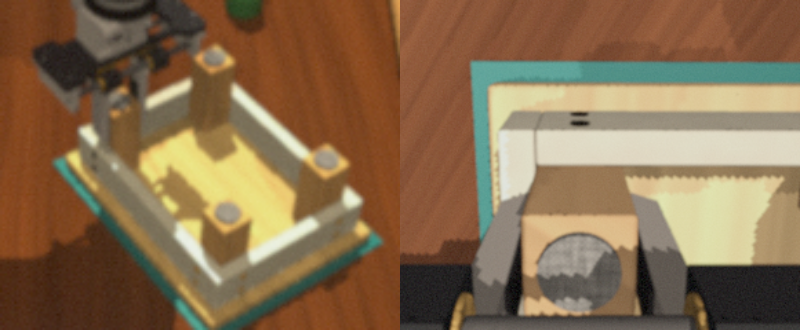

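The picture shows the leg upright in the empty corner, its faces against both rails (wrist crop near (535,165)) and the fingers above the rails. Adding a trace more push, then holding.

Call:
{"fn": "apply_moves", "kwargs": {
  "deltas": [
    [255, -0.02, 0.017, 0, 0, 0, 0],
    [255, 0, 0, 0, 0, 0, 0],
    [255, 0, 0, 0, 0, 0, 0],
    [255, 0, 0, 0, 0, 0, 0],
    [255, 0, 0, 0, 0, 0, 0],
    [255, 0, 0, 0, 0, 0, 0],
    [255, 0, 0, 0, 0, 0, 0],
    [255, 0, 0, 0, 0, 0, 0],
    [255, 0, 0, 0, 0, 0, 0],
    [255, 0, 0, 0, 0, 0, 0]
  ]
}}

```text
time_s: 14.5
ee_pos: [0.4995, -0.0728, 0.0947]
eef_rot: [3.137, 0.005, 2.127]
force: [14.4, -3.8, 1.6]
grip_width: 0.0355
grip_force: 50.0
```

Call:
{"fn": "apply_moves", "kwargs": {
  "deltas": [
    [255, 0, 0, 0, 0, 0, 0],
    [255, 0, 0, 0, 0, 0, 0],
    [255, 0, 0, 0, 0, 0, 0],
    [255, 0, 0, 0, 0, 0, 0],
    [255, 0, 0, 0, 0, 0, 0],
    [255, 0, 0, 0, 0, 0, 0],
    [255, 0, 0, 0, 0, 0, 0],
    [255, 0, 0, 0, 0, 0, 0],
    [255, 0, 0, 0, 0, 0, 0],
    [255, 0, 0, 0, 0, 0, 0]
  ]
}}

```text
time_s: 15.5
ee_pos: [0.4995, -0.0729, 0.0947]
eef_rot: [3.137, 0.005, 2.127]
force: [14.7, -4.5, 1.7]
grip_width: 0.0355
grip_force: 50.0
```

Call:
{"fn": "apply_moves", "kwargs": {
  "deltas": [
    [255, 0, 0, 0, 0, 0, 0],
    [255, 0, 0, 0, 0, 0, 0],
    [255, 0, 0, 0, 0, 0, 0],
    [255, 0, 0, 0, 0, 0, 0],
    [255, 0, 0, 0, 0, 0, 0],
    [255, 0, 0, 0, 0, 0, 0],
    [255, 0, 0, 0, 0, 0, 0],
    [255, 0, 0, 0, 0, 0, 0],
    [255, 0, 0, 0, 0, 0, 0],
    [255, 0, 0, 0, 0, 0, 0]
  ]
}}

```text
time_s: 16.5
ee_pos: [0.4995, -0.0729, 0.0947]
eef_rot: [3.137, 0.005, 2.127]
force: [14.0, -4.3, 2.1]
grip_width: 0.0358
grip_force: 50.0
```

Call:
{"fn": "apply_moves", "kwargs": {
  "deltas": [
    [255, 0, 0, 0, 0, 0, 0],
    [255, 0, 0, 0, 0, 0, 0],
    [255, 0, 0, 0, 0, 0, 0],
    [255, 0, 0, 0, 0, 0, 0],
    [255, 0, 0, 0, 0, 0, 0]
  ]
}}

```text
time_s: 17.0
ee_pos: [0.4995, -0.0729, 0.0947]
eef_rot: [3.137, 0.005, 2.127]
force: [14.8, -4.5, 2.2]
grip_width: 0.0357
grip_force: 50.0
```

```bash
python3 -c "
from station import ctrl
print(ctrl.hand_in())"
```

```text
the job is handed in; nothing more can be done
None
```

The leg stands upright in the empty corner, against both rails. I held a steady push of about 11 N on the short rail and 10 N on the long rail (from the wrist force) for over 3 s, and handed in still gripping and pressing. The hand-in returned no verdict.

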